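# Cover the pan of stir bars

## Robot

A 6-joint arm with a two-finger parallel gripper is mounted at the origin on the work surface. World frame = base frame: x ahead of the robot, y to its left, z up, the work surface at z = 0. Lengths are in m, angles in rad, forces in N, time in s.
With the tool pointing down it reaches from about 0.3 to 0.775 m from the base axis. Payload 14.6 kg.
Tool frame: the origin (TCP) lies where the fingers leave the gripper's body, on its centre line; the fingertips stand 97 mm ahead of it and the grasp point (between the pads) lies 78 mm ahead of it (ctrl.finger_overhang is the distance from the TCP to the fingertips, in m); z points along the fingers, y is the direction in which the jaws open and shut (so a half turn about z gives the same grasp; the last joint's range is limited). The gripper opens to 94 mm and grips with 3 to 60 N. Pads are 16 mm wide; open, the fingers measure 119 mm over their backs; the gripper's body (75 mm by 177 mm) begins 78 mm behind the grasp point.
Start: joints at [-1.281, 0.3, 1.521, -0, 1.321, -0.067], TCP at [0.192, -0.515, 0.303] pointing down, gripper open.
Joint ranges: [-3.03, 3.03], [-0.79, 2.21], [0.23, 2.52], [-1.04, 4.18], [0, 3.07], [-2.55, 2.55]. Speed limits (rad/s): [2.22, 2.22, 2.57, 3.14, 3.14, 3.14].

## Interface

Orientations are given as [roll, pitch, yaw] about the fixed x, y, z axes, in that order (R = Rz(yaw) Ry(pitch) Rx(roll)).
In Python, from station import ctrl, imaging, hand_in gives the robot as it stands.
- The arm moves only by the shell command python3 -m pendant 'ROWS' [FORCE]. ROWS is JSON, a list of rows, each a list of 7 numbers: the shift along the tool's x, y, z normalised to -1 to 1, where 1 is 120 mm, then the turn, a rotation vector about the tool's x, y, z normalised to -1 to 1, where 1 is 30 degrees, then the closure, from -1 (fully open) to 1 (shut). A call has 1 to 10 rows; each row shifts and turns the commanded pose from where the row before left it, along the tool's axes as they then stand; what a row does not reach is not made up. A row lasts 1/12 s, in which the tool goes at most 41.7 mm and 7.16 degrees, less where a joint would pass 70% of its speed; a pose out of reach is approached as far as the arm can. A call with a number of a shift or a turn outside -1 to 1 is refused whole. A call with a gripper value outside its range is refused whole. The fingers move at their own pace and stop on an object; FORCE is the grip in N (left out, the last holds). Time passes only in rows, so rows that do not move let the fingers close. It gives the time, the measured TCP pose, the force and the opening at its end, in the units of the state.
- ctrl.get_obs(): the state, without advancing time (a new reading comes with each control period).
- imaging.camera(name): name is "scene" or "top" or "wrist"; returns a dict with "image" (420x560x3 uint8, red, green, blue), "mtx" (3x3 intrinsics, pixels), "k1" (the pictures are not rectified: a ray, as slopes to the right and down, at radius r is drawn at 1 + k1 r^2 times it, then the intrinsics apply), "rvec" (rotation vector, rad) and "tvec" (3), from world to camera coordinates, as OpenCV has them. Camera axes: x right, y down, z forward; pixel columns grow to the right and rows downward; lengths in m; the calibration is good to about 2 mm. A picture is of the moment at which its call begins. There is no depth.
- hand_in(): hands the job in, once; it reports no verdict.
The state is a dict: "time_s": time; "qpos": joint angles; "joint_vel": joint speeds; "tau": joint torques, N m; "ee_pos": TCP position; "eef_rot": TCP orientation; "force": force on the tool from outside, world axes, zero at the start; "moment": the same for the moment, N m; "grip_width": finger opening in m.
Only numpy, scipy, OpenCV 4.12 (cv2) and the standard library are available. Lean on these libraries where they do the work, as an engineer would, in place of code of your own. Each camera call takes 0.05 s, during which the arm holds its last target.

## Task

Lift the clear cover of the small station right up by its orange knob, move the pan of stir bars by its handle on to the round pad beneath, without spilling any, so that it stands flat and centred with the handle outside, and let it go. Then press the cover down over the bowl until it is fully home. Leave everything else where it stands.

Things in the scene. Friction and masses are not known exactly. Their poses are not given: they have to be found in the camera images.
- pad (a point): centre of the flat round blue pad (74 mm across), on its surface. It lies on the fixed aluminium station's base plate (14 mm thick, 100 mm wide). x points from the pad to a steel guide column (16 mm thick, 95 mm from the pad's centre, top 100 mm above the pad), z up. The side away from the column (-x) is open.
- cover (a joint): height of the clear cover above its closed position, m: 0 = fully home, 0.050 = fully raised (hard stops). It runs straight up and down on the column and starts down or a little way up. 150 g. A spring detent grips it with about 6 N at any height, so it stays where it is left: pulling up takes about 8 N, pressing down about 5 N, more when fast.
- cover_rim (a point): the cover, an upside-down clear cup, 86 mm outside and 78 mm inside diameter; the point is the centre of its open lower edge, straight above the pad: 20 mm above the pad when home, higher by the joint's value. Ceiling 16 mm above this edge, top 22 mm. An arm 16 mm wide joins it to the column on the +x side.
- knob_top (a point): centre of the top face of the orange upright round knob on the cover, straight above the pad's centre. The knob is 22 mm in diameter and 28 mm tall, moves with the cover, and its top is 68 mm above the pad when the cover is home.
- pan_bowl (a point): centre, half-way up, of the round steel bowl of the loose pan: 60 mm diameter, 24 mm tall, 3 mm wall and floor, open at the top; the point is 12 mm above its underside. The pan's x axis points from the handle to the bowl, z up. It holds three loose stir bars. The pan weighs about 120 g.
- pan_grip (a point): centre of the pan's black handle grip: an upright bar 84 mm long (pan's x), 12 mm thick (y), 28 mm tall (z), 20 mm above the pan's underside and 100 mm from the bowl's centre towards -x. The grip starts 6 mm above what the pan stands on and 58 mm from the bowl's centre; a low arm (10 mm wide, top 14 mm up) joins it to the bowl and fits under the closed cover's edge.
- bar_a: loose white stir bar lying in the pan's bowl, 20 mm long, 8 mm thick, origin at its centre, x along its length
- bar_b: loose red stir bar lying in the pan's bowl, 20 mm long, 8 mm thick, origin at its centre, x along its length
- bar_c: loose white stir bar lying in the pan's bowl, 20 mm long, 8 mm thick, origin at its centre, x along its length
- amber_mid (a point): bystander: brown glass bottle with black cap, 48 mm diameter, 100 mm tall; stands beside the station; the point is its centre, half-way up
- media_mid (a point): bystander: clear glass bottle with orange cap, 52 mm diameter, 112 mm tall; stands beside the station; the point is its centre, half-way up
- jar_mid (a point): bystander: white jar with blue lid, 52 mm diameter, 55 mm tall; stands in front of the open side of the station, so the pan has to come in past it, at an angle; the point is its centre, half-way up
- dishes_mid (a point): bystander: stack of clear and white culture dishes, 56 mm diameter, 36 mm tall; stands beyond the pan; the point is its centre, half-way up
- marker_mid (a point): bystander: white marker pen with a blue cap lying flat, 120 x 13 x 13 mm; the point is its centre, half-way up
- rack_mid (a point): bystander: green tube rack with red and blue capped tubes, 70 x 120 mm, 74 mm tall; the point is its centre, half-way up
- beaker_mid (a point): bystander: glass beaker, 66 mm diameter, 85 mm tall; the point is its centre, half-way up
- pan: the pan with its handle, origin at the centre of the underside of the bowl

How it is judged:
By the outcome, as a careful person would: the job done as asked, in the order asked, and still so for the second after the job is handed in, with the robot touching nothing.
It also fails if it takes over 69 s, if anything falls off the work surface, if the arm or the gripper's body presses on something with over 40 N, if the wrist force passes 120 N, or if a joint passes its speed limit or range.

## Working session

There is one attempt and no reset: what is moved stays moved. The work goes in short steps, Python scripts to look and compute and a shell command to move; the robot and the scene stay as the last step left them, time stands still between calls to the robot, and variables do not carry over. Pictures are saved under pics/ and viewed, and the job is handed in when it is done.

```bash
ls; mkdir -p pics; python3 - <<'E'
from station import ctrl, imaging
import cv2,json
print(ctrl.get_obs(), ctrl.finger_overhang)
for n in ["scene","top","wrist"]:
    c=imaging.camera(n); cv2.imwrite(f"pics/{n}0.png",c["image"][:,:,::-1]); print(n,c["mtx"].tolist(),c["k1"],c["rvec"],c["tvec"])
E
```

```text
pics
{'time_s': 0.0, 'qpos': array([-1.28062215e+00,  3.00469483e-01,  1.52157218e+00, -3.21356344e-05,
        1.32068384e+00, -6.65772995e-02]), 'joint_vel': array([ 1.10101366e-03, -4.43906501e-05, -5.85983747e-04,  2.51882431e-04,
        6.34540282e-04, -1.95941268e-04]), 'tau': array([ 2.42363712e-03, -5.31799364e+01, -3.52728331e+01,  7.09270779e-02,
        2.44835968e-02, -8.25109078e-05]), 'ee_pos': array([ 0.1920398 , -0.51522874,  0.30209092]), 'eef_rot': array([-3.14046024e+00, -4.43084811e-05,  3.56759425e-01]), 'force': array([ 0.52398438,  0.25783369, -0.1010712 ]), 'moment': array([-0.01792836,  0.01799125, -0.02763071]), 'grip_width': 0.09416239093462409} 0.0972
scene [[473.066379108379, 0.0, 279.85050201587546], [0.0, 473.066379108379, 214.45427140522784], [0.0, 0.0, 1.0]] 0.04261826228035574 [ 2.38444087  0.8795838  -0.30328225] [-0.45480193 -0.23791441  1.54537303]
top [[500.0283208807416, 0.0, 280.0422235785893], [0.0, 500.0283208807416, 206.6274219643439], [0.0, 0.0, 1.0]] 0.06389141687256901 [ 2.13093217 -2.09761407  0.20525872] [-0.00645249  0.59853418  1.5217361 ]
wrist [[369.13704917327937, 0.0, 282.2201208279228], [0.0, 369.13704917327937, 211.62230422540884], [0.0, 0.0, 1.0]] -0.07801602574270064 [-2.39227283  1.66073468  0.22695777] [-0.54931346 -0.02783251  0.39015824]
```

View pics/scene0.png

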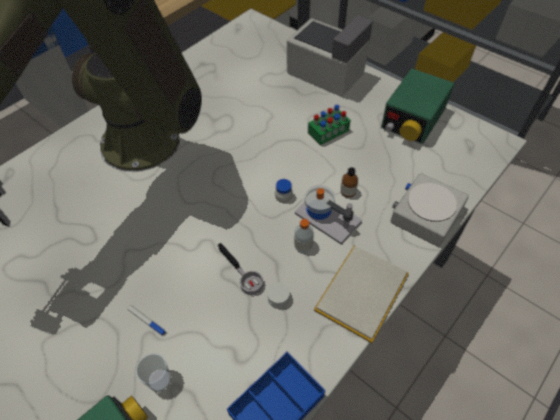

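View pics/top0.png

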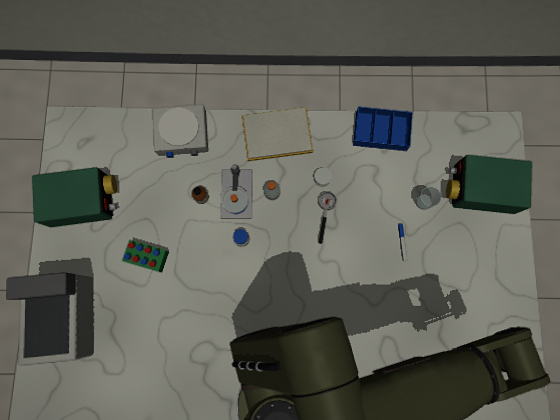

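View pics/wrist0.png

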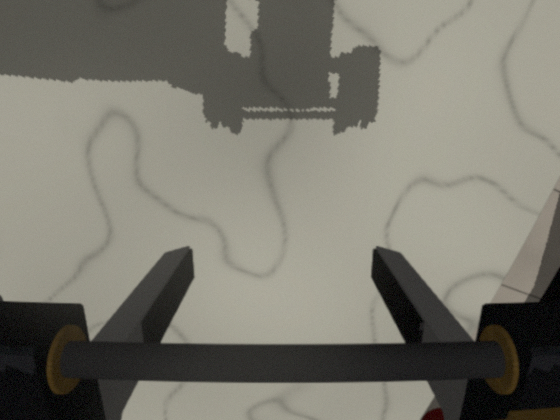

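```bash
cat > h.py <<'E'
import numpy as np, cv2
from station import ctrl, imaging
def px2ray(c,uv):
    K=c["mtx"]; R=cv2.Rodrigues(np.array(c["rvec"]))[0]; t=np.array(c["tvec"])
    u=np.array([(uv[0]-K[0][2])/K[0][0],(uv[1]-K[1][2])/K[1][1]])
    s=u.copy()
    for _ in range(20): s=u/(1+c["k1"]*(s@s))
    return -R.T@t, R.T@np.array([s[0],s[1],1.])
def onplane(c,uv,z):
    o,d=px2ray(c,uv); return o+d*(z-o[2])/d[2]
def proj(c,P):
    R=cv2.Rodrigues(np.array(c["rvec"]))[0]; p=R@np.array(P)+np.array(c["tvec"])
    s=p[:2]/p[2]; s=s*(1+c["k1"]*(s@s)); K=c["mtx"]
    return np.array([K[0][0]*s[0]+K[0][2],K[1][1]*s[1]+K[1][2]])
def tri(c1,u1,c2,u2):
    o1,d1=px2ray(c1,u1);o2,d2=px2ray(c2,u2)
    A=np.stack([d1,-d2],1); s=np.linalg.lstsq(A,o2-o1,rcond=None)[0]
    a=o1+d1*s[0];b=o2+d2*s[1]; return (a+b)/2,np.linalg.norm(a-b)
E
python3 - <<'E'
import cv2
a=cv2.imread("pics/top0.png")[150:270,170:450]; cv2.imwrite("pics/topc.png",cv2.resize(a,None,fx=2.85,fy=2.85,interpolation=cv2.INTER_CUBIC))
a=cv2.imread("pics/scene0.png")[160:320,200:400]; cv2.imwrite("pics/scenec.png",cv2.resize(a,None,fx=3.7,fy=3.7,interpolation=cv2.INTER_CUBIC))
E
```

```text
(no output)
```

View pics/topc.png

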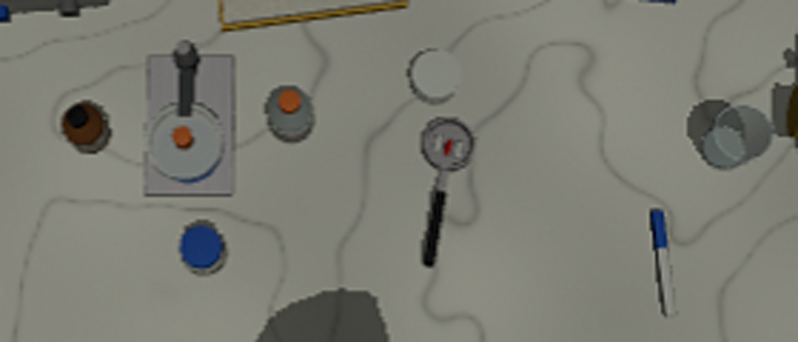

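View pics/scenec.png

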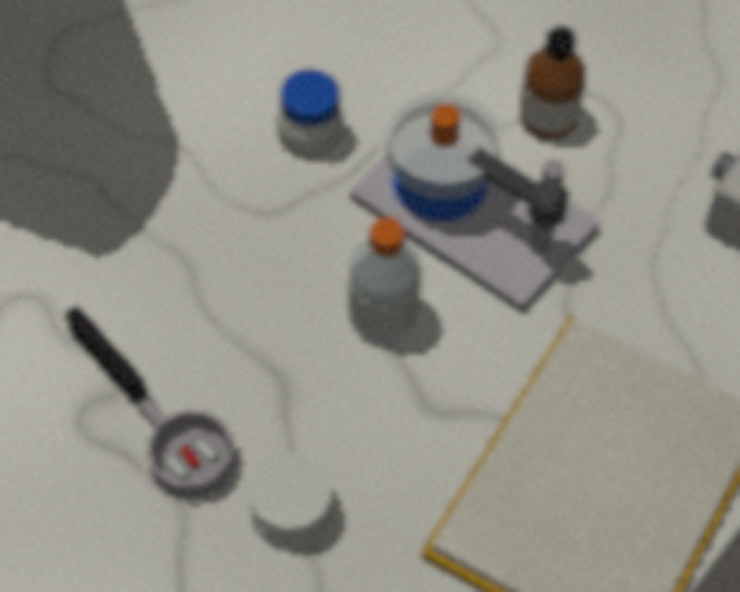

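```bash
cat > m.py <<'E'
from h import *
def comps(c,lo,hi,roi,amin=8):
    im=c["image"]; h=cv2.cvtColor(im,cv2.COLOR_RGB2HSV); m=cv2.inRange(h,lo,hi)
    k=np.zeros_like(m);x0,y0,x1,y1=roi;k[y0:y1,x0:x1]=m[y0:y1,x0:x1]
    n,l,s,ce=cv2.connectedComponentsWithStats(k)
    return [(s[i].tolist(),ce[i].round(2).tolist()) for i in range(1,n) if s[i][4]>=amin]
E
python3 - <<'E'
from m import *
T=imaging.camera("top");S=imaging.camera("scene")
for c,roi in ((T,(180,150,450,270)),(S,(200,160,400,320))):
    print("orange",comps(c,(3,140,90),(14,255,255),roi))
    print("blue",comps(c,(105,140,50),(125,255,255),roi))
    print("black",comps(c,(0,0,0),(179,255,40),roi,15))
    print("brown",comps(c,(3,100,20),(20,255,100),roi))
    print("red",comps(c,(170,120,60),(179,255,255),roi,2))
E
```

```text
orange [([268, 182, 7, 7, 44], [271.05, 184.93]), ([231, 194, 6, 7, 32], [233.47, 197.31])]
blue [([399, 224, 5, 13, 50], [400.96, 229.98]), ([234, 229, 14, 15, 164], [240.15, 236.29])]
black [([232, 166, 8, 24, 56], [235.27, 176.48]), ([447, 181, 3, 17, 33], [447.97, 188.97]), ([193, 187, 8, 8, 51], [196.65, 190.53]), ([319, 217, 7, 26, 89], [321.94, 229.46])]
brown [([192, 186, 14, 15, 127], [199.38, 194.15]), ([232, 198, 6, 4, 9], [235.0, 200.22])]
red []
orange [([317, 189, 7, 6, 36], [320.0, 191.42]), ([301, 219, 8, 8, 54], [304.28, 222.83])]
blue [([277, 180, 14, 13, 151], [283.39, 185.93]), ([307, 210, 24, 9, 98], [318.45, 214.89])]
black [([348, 169, 6, 7, 33], [350.97, 171.94]), ([344, 216, 7, 5, 17], [346.76, 218.35]), ([220, 244, 19, 24, 111], [228.54, 256.11])]
brown [([343, 174, 14, 14, 158], [349.49, 180.32]), ([317, 194, 6, 5, 25], [319.44, 196.08]), ([301, 226, 7, 3, 13], [304.15, 227.15])]
red []
```

```bash
python3 - <<'E'
from m import *
np.set_printoptions(precision=4,suppress=True)
T=imaging.camera("top");S=imaging.camera("scene")
print(px2ray(T,(0,0))[0],px2ray(S,(0,0))[0])
print("knob",tri(T,(233.5,197.0),S,(320,191)))
print("mediacap",tri(T,(271,184.9),S,(304.3,222.8)))
print("jar",tri(T,(240.1,236.3),S,(283.4,186)),onplane(T,(240.15,236.3),.055))
print("amber cap",tri(T,(196.6,190.5),S,(351,172)))
print("handle",tri(T,(321.9,229.5),S,(228.5,256.1)),onplane(T,(321.9,229.5),.034))
print("dish",onplane(T,(170+435/2.85,150+75/2.85),.036))
s=2.85
print("bowl",onplane(T,(170+446/s,150+143/s),.024))
# base plate corners
for p in ((148,55),(234,56),(233,195),(145,195)): print("plate",onplane(T,(170+p[0]/s,150+p[1]/s),.014))
# handle ends
for p in ((440,193),(428,265)): print("h",onplane(T,(170+p[0]/s,150+p[1]/s),.034))
print("column top",onplane(T,(170+186/s,150+48/s),.114))
# handle PCA
E
```

```text
[ 0.2861 -0.008   1.61  ] [ 1.0738 -0.5263  1.1052]
knob (array([0.619 , 0.1474, 0.0989]), np.float64(0.0005414367213809431))
mediacap (array([0.657, 0.032, 0.109]), np.float64(0.0009527826511987413))
jar (array([0.504 , 0.1277, 0.0483]), np.float64(0.0011574082735516544)) [0.5027 0.1265 0.055 ]
amber cap (array([0.6398, 0.2637, 0.0903]), np.float64(0.00024122030362510514))
handle (array([ 0.5338, -0.1322,  0.0199]), np.float64(0.000259701718965133)) [ 0.5315 -0.1313  0.034 ]
dish [ 0.7059 -0.1335  0.036 ]
bowl [ 0.6294 -0.147   0.024 ]
plate [0.7306 0.1973 0.014 ]
plate [0.731  0.0976 0.014 ]
plate [0.5674 0.0943 0.014 ]
plate [0.5659 0.1943 0.014 ]
h [ 0.5697 -0.1392  0.034 ]
h [ 0.4883 -0.1258  0.034 ]
column top [0.7113 0.1434 0.114 ]
```

```bash
python3 - <<'E'
from m import *
from scipy.spatial.transform import Rotation as R
np.set_printoptions(precision=4,suppress=True)
W=imaging.camera("wrist"); o=ctrl.get_obs()
r=R.from_euler("xyz",o["eef_rot"]); cp,_=px2ray(W,(0,0))
print("cam in tool",r.inv().apply(cp-o["ee_pos"]), "axis in tool", r.inv().apply(px2ray(W,(282,211))[1]))
print("tool axes",r.as_matrix())
for uv in ((280,10),(280,210),(280,400),(10,10),(550,10)): print(uv,onplane(W,uv,0.0))
print("grasp px",proj(W,o["ee_pos"]+r.apply([0,0,.078])))
E
```

```text
cam in tool [ 0.0772 -0.0001 -0.0805] axis in tool [-0.2649 -0.001   0.9643]
tool axes [[ 0.937   0.3493 -0.    ]
 [ 0.3493 -0.937   0.0001]
 [ 0.     -0.0002 -1.    ]]
(280, 10) [ 0.3517 -0.4532  0.    ]
(280, 210) [ 0.1659 -0.5222  0.    ]
(280, 400) [-0.0713 -0.6102 -0.    ]
(10, 10) [ 0.2662 -0.1959  0.    ]
(550, 10) [ 0.4548 -0.7029  0.    ]
grasp px [282.6277 279.9241]
```

```bash
python3 -m pendant '[[0.28,-0.15,0,0,0,0,-1],[0.28,-0.15,0,0,0,0,-1],[0.28,-0.15,0,0,0,0,-1],[0.28,-0.15,0,0,0,0,-1],[0.28,-0.15,0,0,0,0,-1],[0.28,-0.15,0,0,0,0,-1],[0.28,-0.15,0,0,0,0,-1],[0.28,-0.15,0,0,0,0,-1],[0.28,-0.15,0,0,0,0,-1],[0.28,-0.15,0,0,0,0,-1]]'
python3 -m pendant '[[0.28,-0.15,0,0,0,0,-1],[0.28,-0.15,0,0,0,0,-1],[0.28,-0.15,0,0,0,0,-1],[0,0,0,0,0,0.2,-1],[0,0,0,0,0,0.2,-1],[0,0,0,0,0,0.2,-1],[0,0,0,0,0,0.2,-1],[0,0,0,0,0,0.2,-1],[0,0,0,0,0,0,-1],[0,0,0,0,0,0,-1]]'
python3 - <<'E'
from h import *
c=imaging.camera("wrist"); cv2.imwrite("pics/w1.png",c["image"][:,:,::-1]); print(ctrl.get_obs())
import pickle; pickle.dump((c,ctrl.get_obs()),open("w1.pkl","wb"))
E
```

```text
time_s: 1.23
ee_pos: [0.445, -0.2276, 0.3029]
eef_rot: [3.141, -0.0, 0.357]
force: [0.3, -1.4, 0.4]
grip_width: 0.0938
time_s: 2.07
ee_pos: [0.5196, -0.1435, 0.3026]
eef_rot: [-3.142, 0.0, -0.164]
force: [-0.1, -0.2, 0.0]
grip_width: 0.0932
{'time_s': 2.1167, 'qpos': array([-3.37428069e-01,  2.75611855e-01,  1.55210889e+00,  1.46513333e-06,
        1.31377873e+00,  1.39642209e+00]), 'joint_vel': array([-0.00094683, -0.00075505,  0.00061925, -0.00064893,  0.00037452,
        0.00478745]), 'tau': array([ 2.32673250e-02, -5.17480123e+01, -3.52935827e+01,  2.78006354e-02,
       -7.04737776e-02,  2.56315051e-01]), 'ee_pos': array([ 0.51966024, -0.14353308,  0.30268477]), 'eef_rot': array([ 3.14157788e+00, -9.20121779e-05, -1.63054200e-01]), 'force': array([ 0.07910995,  0.62074824, -0.8683398 ]), 'moment': array([ 0.04543458,  0.05472692, -0.03119969]), 'grip_width': 0.09404074824663966}
```

View pics/w1.png

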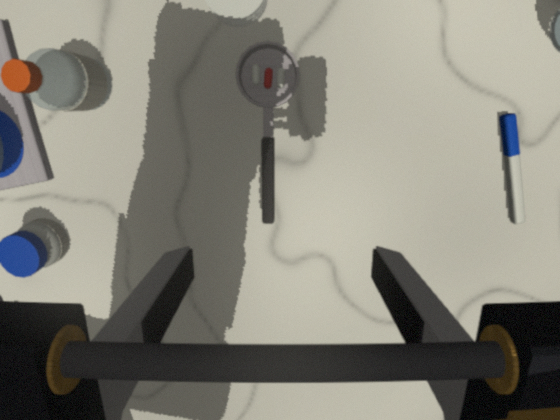

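The pan's handle runs from (268,139) to (268,222), with the bowl at (268,76). The jar lid is at (22,254) and the media cap at (20,76).

```bash
python3 - <<'E'
from m import *
import pickle
np.set_printoptions(precision=4,suppress=True)
W,o=pickle.load(open("w1.pkl","rb"))
print(comps(W,(0,0,0),(179,120,55),(230,110,300,240),50))
h=cv2.cvtColor(W["image"],cv2.COLOR_RGB2HSV); print(h[180,262:275].tolist()); print(h[130:145,268].tolist(),h[216:228,267].tolist())
g=cv2.cvtColor(W["image"],cv2.COLOR_RGB2GRAY)
print(cv2.HoughCircles(g[30:125,220:320],cv2.HOUGH_GRADIENT,1,50,param1=80,param2=12,minRadius=22,maxRadius=36))
for p in ((268.2,139),(267.8,222.5)): print("h",onplane(W,p,.034))
print("bowl",onplane(W,(268,76),.024))
print("jar",onplane(W,(22,254),.055),"mediacap",onplane(W,(21,76),.112))
E
```

```text
[([262, 137, 11, 43, 237], [265.3, 152.0])]
[[30, 26, 58], [20, 26, 58], [9, 29, 61], [23, 19, 53], [4, 29, 62], [30, 22, 59], [18, 22, 59], [26, 28, 63], [8, 16, 63], [8, 16, 62], [24, 21, 61], [21, 23, 76], [23, 27, 123]]
[[15, 18, 87], [17, 21, 84], [8, 13, 81], [9, 21, 86], [12, 16, 82], [17, 22, 83], [18, 17, 74], [20, 13, 59], [30, 24, 43], [23, 27, 38], [30, 26, 39], [24, 30, 42], [40, 17, 45], [43, 44, 41], [35, 36, 43]] [[23, 31, 66], [20, 23, 66], [30, 19, 67], [13, 26, 68], [30, 23, 68], [19, 30, 68], [25, 19, 79], [25, 23, 120], [28, 22, 172], [25, 26, 189], [26, 27, 192], [27, 25, 190]]
[[[47.5 44.5 26.6]]]
h [ 0.572  -0.1389  0.034 ]
h [ 0.4918 -0.1244  0.034 ]
bowl [ 0.6284 -0.1481  0.024 ]
jar [0.5052 0.122  0.055 ] mediacap [0.6539 0.0273 0.112 ]
```

```bash
python3 -m pendant '[[0.034,-0.305,0,0,0,0,-1],[0.034,-0.305,0,0,0,0,-1],[0.034,-0.305,0,0,0,0,-1],[0.034,-0.305,0,0,0,0,-1],[0.034,-0.305,0,0,0,0,-1],[0.034,-0.305,0,0,0,0,-1],[0.034,-0.305,0,0,0,-0.175,-1],[0.034,-0.305,0,0,0,-0.175,-1],[0,0,0,0,0,0,-1],[0,0,0,0,0,0,-1]]'
python3 - <<'E'
from h import *
c=imaging.camera("wrist"); cv2.imwrite("pics/w2.png",c["image"][:,:,::-1])
import pickle; pickle.dump((c,ctrl.get_obs()),open("w2.pkl","wb"))
E
```

```text
time_s: 2.95
ee_pos: [0.5971, 0.1421, 0.3021]
eef_rot: [3.141, 0.001, 0.022]
force: [0.1, -0.6, -0.0]
grip_width: 0.0938
```

View pics/w2.png

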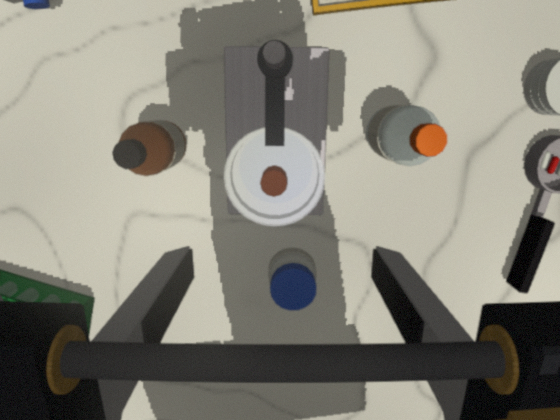

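```bash
python3 - <<'E'
from m import *
import pickle
np.set_printoptions(precision=4,suppress=True)
W,o=pickle.load(open("w2.pkl","rb"))
lst=comps(W,(0,100,50),(14,255,255),(240,150,310,210),20)+comps(W,(170,100,50),(179,255,255),(240,150,310,210),20); print(lst)
print(cv2.cvtColor(W["image"],cv2.COLOR_RGB2HSV)[160:202,273].tolist())
g=cv2.cvtColor(W["image"],cv2.COLOR_RGB2GRAY)
print(cv2.HoughCircles(g[100:250,200:350],cv2.HOUGH_GRADIENT,1,50,param1=80,param2=12,minRadius=42,maxRadius=56))
T=imaging.camera("top")
# knob top candidates for different heights
for z in (.08,.09,.1,.11): print(z,onplane(W,(273.5,183),z),onplane(T,(233.8,196.8),z))
print("plate cor",[onplane(W,p,.014) for p in ((224,47),(328,47),(229,212))])
print("column", onplane(W,(275,58),.114))
print("jar",onplane(W,(293,287),.055),"media",onplane(W,(429,140),.112),"amber",onplane(W,(129,154),.1))
I=cv2.resize(W["image"][110:240,205:345][:,:,::-1],None,fx=4.5,fy=4.5,interpolation=cv2.INTER_CUBIC); cv2.imwrite("pics/w2c.png",I)
E
```

```text
[([261, 167, 25, 29, 530], [273.55, 181.38])]
[[105, 8, 197], [105, 3, 194], [102, 7, 193], [98, 5, 196], [90, 3, 184], [9, 18, 144], [7, 70, 106], [8, 102, 90], [9, 99, 90], [9, 104, 93], [9, 121, 105], [9, 123, 112], [8, 127, 114], [10, 132, 114], [9, 125, 116], [10, 137, 112], [9, 123, 116], [9, 126, 115], [9, 131, 113], [8, 129, 113], [8, 130, 112], [9, 128, 112], [9, 129, 113], [9, 124, 113], [10, 121, 114], [9, 126, 113], [10, 133, 111], [8, 123, 112], [9, 129, 111], [9, 130, 112], [9, 123, 112], [8, 125, 112], [8, 124, 113], [7, 123, 112], [8, 127, 110], [9, 100, 115], [7, 37, 144], [120, 1, 180], [105, 10, 197], [110, 12, 199], [107, 9, 198], [107, 12, 197]]
[[[74.5 76.5 49.7]]]
0.08 [0.615  0.1498 0.08  ] [0.6237 0.1482 0.08  ]
0.09 [0.617  0.1496 0.09  ] [0.6215 0.1472 0.09  ]
0.1 [0.6189 0.1495 0.1   ] [0.6192 0.1462 0.1   ]
0.11 [0.6209 0.1493 0.11  ] [0.617  0.1451 0.11  ]
plate cor [array([0.731 , 0.1997, 0.014 ]), array([0.733 , 0.1022, 0.014 ]), array([0.5705, 0.1969, 0.014 ])]
column [0.709  0.1496 0.114 ]
jar [0.5071 0.1297 0.055 ] media [0.6561 0.0359 0.112 ] amber [0.6396 0.2616 0.1   ]
```

View pics/w2c.png

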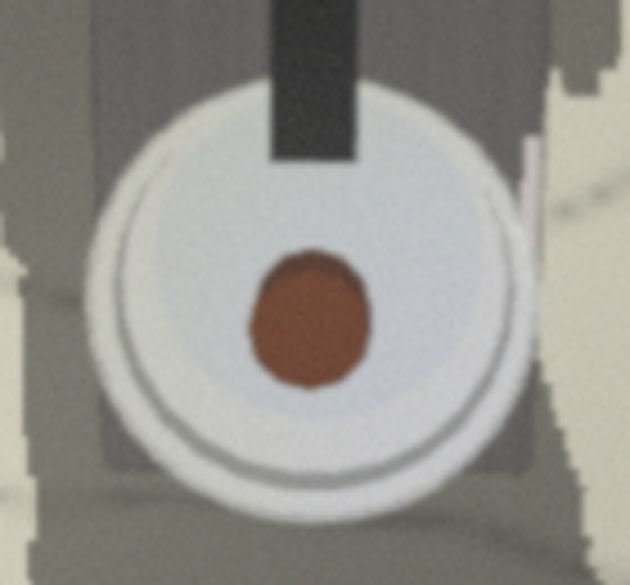

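```bash
python3 -m pendant '[[0.06,-0.015,0.228,0,0,0,-1],[0.06,-0.015,0.228,0,0,0,-1],[0.06,-0.015,0.228,0,0,0,-1],[0,0,0,0,0,0,-1],[0,0,0,0,0,0,-1]]'
python3 - <<'E'
from m import *
import pickle
np.set_printoptions(precision=4,suppress=True)
W2,o2=pickle.load(open("w2.pkl","rb"))
c=imaging.camera("wrist"); cv2.imwrite("pics/w3.png",c["image"][:,:,::-1])
pickle.dump((c,ctrl.get_obs()),open("w3.pkl","wb"))
print(comps(c,(0,100,50),(14,255,255),(200,120,360,320),20))
E
```

```text
time_s: 3.47
ee_pos: [0.6185, 0.1451, 0.2202]
eef_rot: [3.141, 0.002, 0.015]
force: [-0.1, 0.4, 1.5]
grip_width: 0.0939
[([258, 222, 34, 39, 905], [274.65, 243.66])]
```

View pics/w3.png

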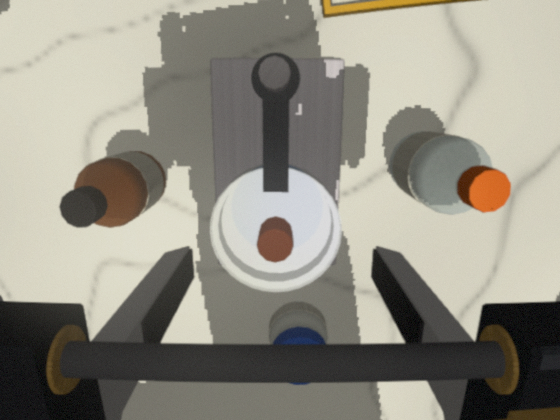

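```bash
python3 - <<'E'
from m import *
import pickle
np.set_printoptions(precision=4,suppress=True)
W2,o2=pickle.load(open("w2.pkl","rb"));W3,o3=pickle.load(open("w3.pkl","rb"))
for a in (182.5,183.5):
  for b in (243.5,245,246): print(a,b,tri(W2,(273.7,a),W3,(274.7,b)))
for z in (.084,.09,.1): print(z,onplane(W3,(274.7,244.7),z))
# expected widths
for z in (.08,.09,.1,.11):
  print(z,[ (proj(W,[.619,.148-.011,z])-proj(W,[.619,.148+.011,z])).round(2) for W in (W2,W3)])
for p in ((210,60),(344,60)): print("plate",onplane(W3,p,.014))
print("col",onplane(W3,(275,74),.114))
E
```

```text
182.5 243.5 (array([0.6178, 0.1496, 0.0923]), np.float64(0.00022038347747393175))
182.5 245 (array([0.6188, 0.1495, 0.0975]), np.float64(0.0002299894508921399))
182.5 246 (array([0.6195, 0.1494, 0.1009]), np.float64(0.00023615011855048694))
183.5 243.5 (array([0.6161, 0.1496, 0.0877]), np.float64(0.00021704747620672366))
183.5 245 (array([0.6172, 0.1495, 0.0931]), np.float64(0.00022692211714677474))
183.5 246 (array([0.6178, 0.1495, 0.0966]), np.float64(0.0002332509593456418))
0.084 [0.6139 0.1498 0.084 ]
0.09 [0.6162 0.1497 0.09  ]
0.1 [0.6199 0.1495 0.1   ]
0.08 [array([26.48,  0.56]), array([34.82,  0.51])]
0.09 [array([27.34,  0.58]), array([36.31,  0.53])]
0.1 [array([28.26,  0.6 ]), array([37.94,  0.55])]
0.11 [array([29.24,  0.62]), array([39.72,  0.57])]
plate [0.7306 0.1999 0.014 ]
plate [0.7321 0.1016 0.014 ]
col [0.7123 0.1501 0.114 ]
```

```bash
python3 -m pendant '[[0,-0.014,0.13,0,0,0,-1],[0,-0.014,0.13,0,0,0,-1],[0,0,0.12,0,0,0,-1],[0,0,0,0,0,0,-1],[0,0,0,0,0,0,-1]]' 40
python3 - <<'E'
from m import *
import pickle
c=imaging.camera("wrist"); cv2.imwrite("pics/w4.png",c["image"][:,:,::-1])
c=imaging.camera("scene"); cv2.imwrite("pics/s4.png",cv2.resize(c["image"][130:290,220:420][:,:,::-1],None,fx=3.7,fy=3.7,interpolation=cv2.INTER_CUBIC))
E
```

```text
time_s: 3.93
ee_pos: [0.6189, 0.1494, 0.1768]
eef_rot: [-3.141, -0.002, 0.016]
force: [0.8, -0.5, 0.4]
grip_width: 0.0938
```

View pics/w4.png

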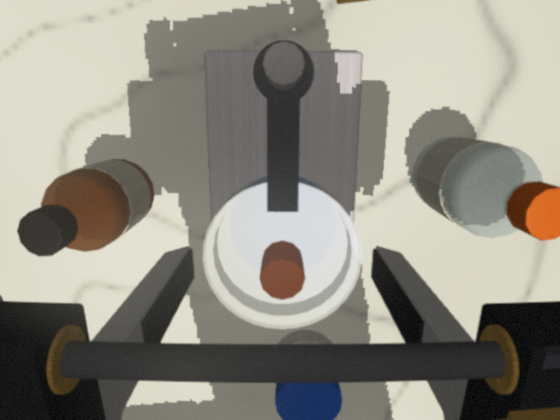

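View pics/s4.png

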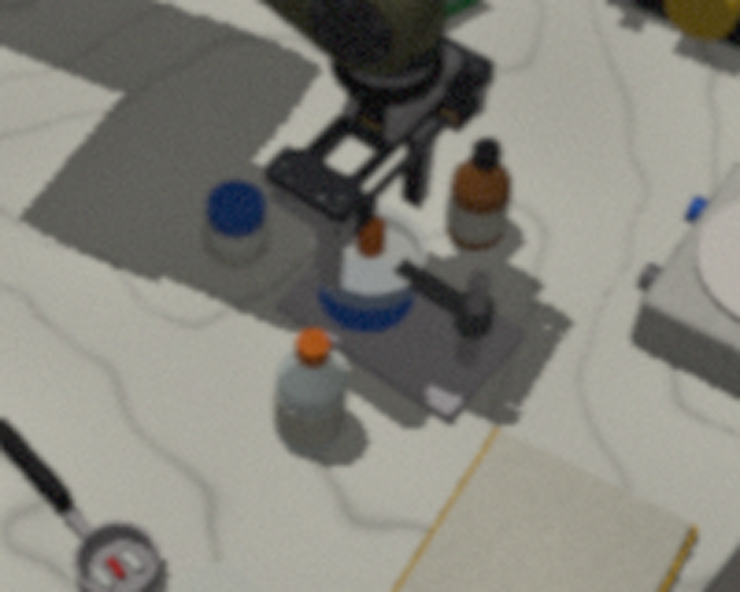

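```bash
python3 -m pendant '[[0,0,0.085,0,0,0,-1],[0,0,0,0,0,0,-1],[0,0,0,0,0,0,1],[0,0,0,0,0,0,1],[0,0,0,0,0,0,1],[0,0,0,0,0,0,1],[0,0,0,0,0,0,1],[0,0,0,0,0,0,1],[0,0,0,0,0,0,1],[0,0,0,0,0,0,1]]' 40
python3 -m pendant '[[0,0,0,0,0,0,1],[0,0,0,0,0,0,1],[0,0,0,0,0,0,1],[0,0,0,0,0,0,1]]' 40
```

```text
time_s: 4.87
ee_pos: [0.6186, 0.1496, 0.1648]
eef_rot: [3.141, -0.0, 0.016]
force: [-1.1, -1.9, -0.3]
grip_width: 0.0847
time_s: 5.2
ee_pos: [0.6186, 0.1496, 0.1648]
eef_rot: [3.141, 0.0, 0.016]
force: [-1.4, -2.3, 0.9]
grip_width: 0.0843
```

```bash
python3 -m pendant '[[0,0,0,0,0,0,-1],[0,0,0,0,0,0,-1],[0,0,0,0,0,0,-1],[0,0,-0.05,0,0,0,-1],[0,0,-0.05,0,0,0,-1],[0,0,0,0,0,0,-1]]' 30
python3 - <<'E'
from m import *
c=imaging.camera("wrist"); cv2.imwrite("pics/w5.png",c["image"][:,:,::-1])
c=imaging.camera("scene"); cv2.imwrite("pics/s5.png",cv2.resize(c["image"][165:245,270:370][:,:,::-1],None,fx=7,fy=7,interpolation=cv2.INTER_CUBIC))
E
```

```text
time_s: 5.7
ee_pos: [0.6191, 0.1498, 0.1786]
eef_rot: [-3.141, -0.002, 0.017]
force: [-1.0, 0.2, 0.5]
grip_width: 0.0939
```

View pics/w5.png

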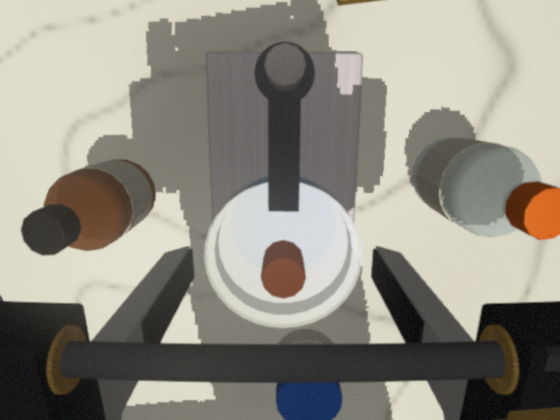

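View pics/s5.png

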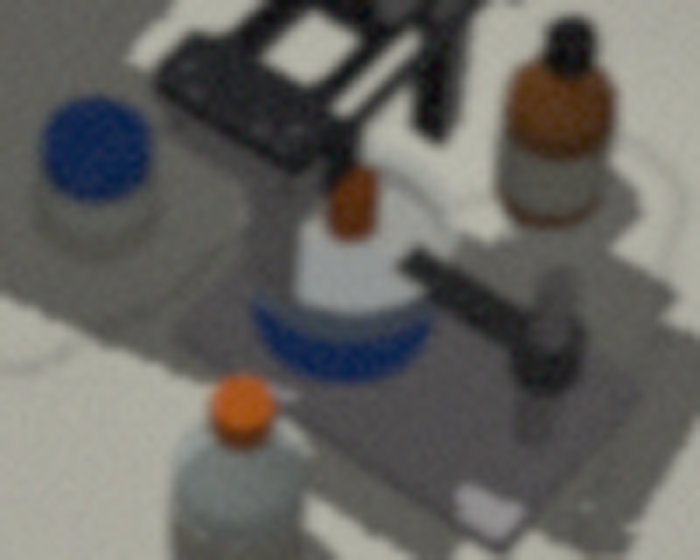

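```bash
python3 -m pendant '[[0,0,0,0,0,0,1],[0,0,0,0,0,0,1],[0,0,0,0,0,0,1],[0,0,0,0,0,0,1],[0,0,0,0,0,0,1],[0,0,0,0,0,0,1],[0,0,0,0,0,0,1],[0,0,0,0,0,0,1],[0,0,0,0,0,0,1],[0,0,0,0,0,0,1]]' 30
```

```text
time_s: 6.63
ee_pos: [0.6186, 0.1497, 0.1768]
eef_rot: [3.142, 0.0, 0.016]
force: [-0.0, 0.1, 0.6]
grip_width: 0.0308
```

```bash
python3 -m pendant '[[0,0,0,0,0,0,1],[0,0,0,0,0,0,1],[0,0,0,0,0,0,1],[0,0,0,0,0,0,1]]' 30
```

```text
time_s: 6.97
ee_pos: [0.6186, 0.1496, 0.1768]
eef_rot: [3.141, 0.0, 0.016]
force: [0.3, -0.9, 0.2]
grip_width: 0.0213
```

```bash
python3 - <<'E'
from m import *
c=imaging.camera("wrist"); cv2.imwrite("pics/w6.png",c["image"][:,:,::-1])
E
```

```text
(no output)
```

View pics/w6.png

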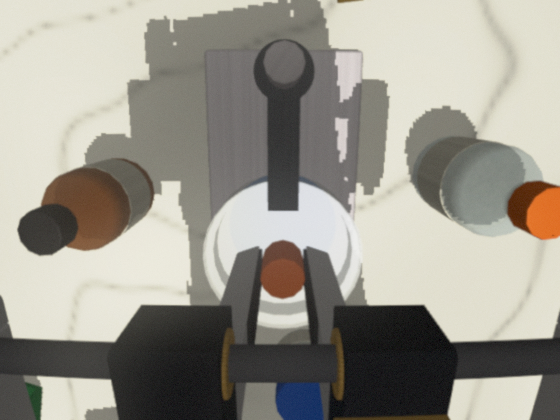

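```bash
python3 -m pendant '[[0,0,-0.025,0,0,0,1],[0,0,-0.04,0,0,0,1],[0,0,-0.04,0,0,0,1],[0,0,-0.04,0,0,0,1],[0,0,-0.04,0,0,0,1],[0,0,-0.04,0,0,0,1]]' 45
python3 -m pendant '[[0,0,-0.02,0,0,0,1],[0,0,-0.02,0,0,0,1],[0,0,-0.01,0,0,0,1],[0,0,0,0,0,0,1]]'
```

```text
time_s: 7.52
ee_pos: [0.6186, 0.1496, 0.2041]
eef_rot: [3.141, 0.0, 0.016]
force: [3.8, -1.0, -6.5]
grip_width: 0.0213
time_s: 7.85
ee_pos: [0.6186, 0.1496, 0.2097]
eef_rot: [3.141, 0.0, 0.016]
force: [1.9, -3.0, -6.9]
grip_width: 0.0211
```

Continue gently up to the stop.

```bash
python3 -m pendant '[[0,0,-0.02,0,0,0,1],[0,0,-0.02,0,0,0,1],[0,0,0,0,0,0,1]]'
python3 -m pendant '[[0,0,-0.02,0,0,0,1],[0,0,-0.02,0,0,0,1],[0,0,0,0,0,0,1]]'
```

```text
time_s: 8.1
ee_pos: [0.6185, 0.1496, 0.21]
eef_rot: [3.141, 0.003, 0.016]
force: [21.7, 1.6, -44.2]
grip_width: 0.0214
time_s: 8.35
ee_pos: [0.6167, 0.1496, 0.2133]
eef_rot: [3.14, 0.011, 0.016]
force: [5.1, -0.3, -43.5]
grip_width: 0.0212
```

```bash
python3 -m pendant '[[0,0,0.02,0,0,0,1],[0,0,0.015,0,0,0,1],[0,0,0,0,0,0,1]]'
python3 -m pendant '[[0,0,0,0,0,0,0.3],[0,0,0,0,0,0,-0.1],[0,0,0,0,0,0,-0.1],[0,0,0,0,0,0,-0.1],[0,0,0,0,0,0,-0.1],[0,0,0,0,0,0,-0.1],[0,0,0,0,0,0,-0.1]]'
```

```text
time_s: 8.6
ee_pos: [0.6168, 0.1497, 0.213]
eef_rot: [3.141, 0.008, 0.017]
force: [-9.2, -2.4, -14.2]
grip_width: 0.0207
time_s: 9.18
ee_pos: [0.6187, 0.1497, 0.2154]
eef_rot: [-3.141, -0.0, 0.016]
force: [-0.1, -0.1, 0.7]
grip_width: 0.0518
```

```bash
python3 -m pendant '[[0,0,-0.24,0,0,0,-0.1],[0,0,-0.24,0,0,0,-0.1],[0,0,-0.24,0,0,0,-0.1],[-0.095,0.292,0,0,0,0,-0.1],[-0.095,0.292,0,0,0,0,-0.1],[-0.095,0.292,0,0,0,0,-0.1],[-0.095,0.292,0,0,0,0,-0.1],[-0.095,0.292,0,0,0,0,-0.1],[-0.095,0.292,0,0,0,0,-0.1],[-0.095,0.292,0,0,0,0,-0.1]]' 30
python3 -m pendant '[[-0.095,0.292,0,0,0,0,-0.1],[0,0,0.25,0,0,0.178,-0.1],[0,0,0.25,0,0,0.178,-0.1],[0,0,0.25,0,0,0,-0.1],[0,0,0,0,0,0,-0.1],[0,0,0,0,0,0,-0.1]]'
python3 - <<'E'
from m import *
import pickle
c=imaging.camera("wrist"); cv2.imwrite("pics/w7.png",c["image"][:,:,::-1])
pickle.dump((c,ctrl.get_obs()),open("w7.pkl","wb"))
c=imaging.camera("scene"); cv2.imwrite("pics/s7.png",cv2.resize(c["image"][155:315,200:400][:,:,::-1],None,fx=3.7,fy=3.7,interpolation=cv2.INTER_CUBIC))
E
```

```text
time_s: 10.02
ee_pos: [0.5421, -0.0984, 0.3018]
eef_rot: [3.142, -0.0, 0.017]
force: [-0.3, -0.3, -0.0]
grip_width: 0.0517
time_s: 10.52
ee_pos: [0.5319, -0.132, 0.2114]
eef_rot: [-3.141, 0.002, -0.169]
force: [0.7, -0.4, 0.9]
grip_width: 0.0519
```

View pics/w7.png

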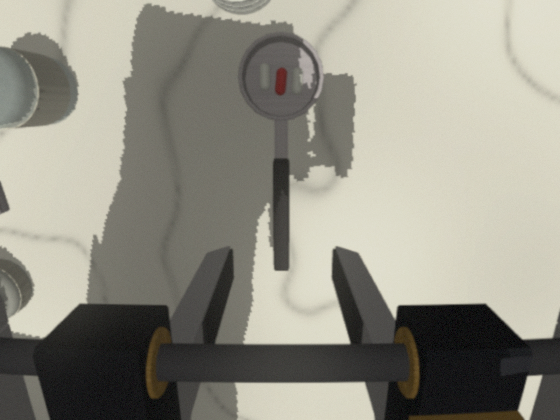

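View pics/s7.png

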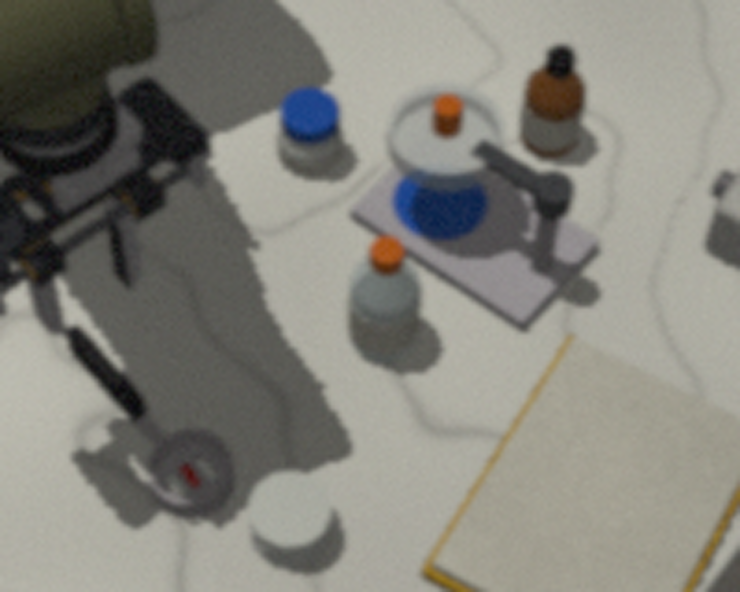

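The cover is raised and the blue pad is visible at crop (440,203). The handle is centred at wrist (281,215), vertical in the image.

```bash
python3 - <<'E'
from m import *
import pickle
np.set_printoptions(precision=4,suppress=True)
W,o=pickle.load(open("w7.pkl","rb")); print(o["ee_pos"],o["eef_rot"])
ht,hb=onplane(W,(281,159),.034),onplane(W,(281.3,269.5),.034); print(ht,hb,(ht+hb)/2,np.arctan2(*(ht-hb)[[1,0]]))
print("bowl",onplane(W,(280.5,76),.024))
S=imaging.camera("scene");T=imaging.camera("top")
for p in ((394,203),(487,205),(440,238)): print("pad edge",onplane(S,(200+p[0]/3.7,155+p[1]/3.7),.016))
# knob top heights
for c,roi in ((T,(215,180,255,215)),(S,(300,160,340,200))): print(comps(c,(3,140,90),(14,255,255),roi), comps(c,(105,140,50),(125,255,255),(200,160,400,240)))
# project pad circle from candidate
for cx,cy in ((.618,.148),):
  P=[proj(S,[cx+.037*np.cos(a),cy+.037*np.sin(a),.016]) for a in np.linspace(0,6.28,60)]
  P=np.array(P);print(P.min(0),P.max(0))
E
```

```text
[ 0.5325 -0.1321  0.2129] [ 3.1415 -0.0009 -0.169 ]
[ 0.5751 -0.1385  0.034 ] [ 0.4924 -0.1245  0.034 ] [ 0.5338 -0.1315  0.034 ] -0.16722949608692378
bowl [ 0.6305 -0.1476  0.024 ]
pad edge [0.5947 0.1237 0.016 ]
pad edge [0.6507 0.1684 0.016 ]
pad edge [0.6423 0.1204 0.016 ]
[([230, 192, 6, 7, 34], [232.5, 195.0])] [([230, 204, 17, 10, 40], [239.38, 210.32]), ([234, 229, 14, 11, 125], [240.18, 234.76])]
[([318, 181, 7, 7, 38], [320.58, 183.89])] [([277, 179, 14, 14, 160], [283.3, 185.66]), ([307, 204, 24, 15, 258], [318.13, 211.27])]
[305.2218 198.6673] [331.1279 219.4079]
```

```bash
python3 -m pendant '[[0,0,0.22,0,0,0,-0.1],[0,0,0.22,0,0,0,-0.1],[0,0,0.22,0,0,0,-0.1],[0,0,0.15,0,0,0,-0.1],[0,0,0.08,0,0,0,-0.1],[0,0,0,0,0,0,-0.1],[0,0,0,0,0,0,-0.1]]' 50
```

```text
time_s: 11.3
ee_pos: [0.5326, -0.1322, 0.1059]
eef_rot: [3.141, -0.001, -0.17]
force: [-0.8, -0.4, -0.0]
grip_width: 0.0516
```

```bash
python3 - <<'E'
from m import *
c=imaging.camera("wrist"); cv2.imwrite("pics/w8.png",c["image"][:,:,::-1])
E
```

```text
(no output)
```

View pics/w8.png

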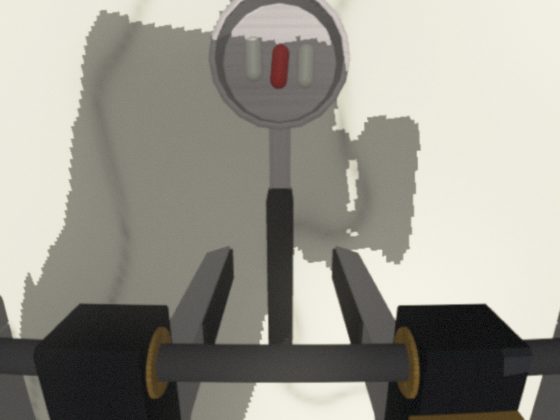

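The handle lies centred between the fingers. Close the gripper.

```bash
python3 -m pendant '[[0,0,0,0,0,0,1],[0,0,0,0,0,0,1],[0,0,0,0,0,0,1],[0,0,0,0,0,0,1],[0,0,0,0,0,0,1],[0,0,0,0,0,0,1],[0,0,0,0,0,0,1],[0,0,0,0,0,0,1],[0,0,0,0,0,0,1]]' 50
```

```text
time_s: 12.1
ee_pos: [0.5321, -0.1321, 0.1048]
eef_rot: [3.142, -0.0, -0.17]
force: [-0.8, -0.1, 0.1]
grip_width: 0.0115
```

```bash
python3 -m pendant '[[0,0,-0.05,0,0,0,1],[0,0,-0.1,0,0,0,1],[0,0,-0.1,0,0,0,1],[0,0,-0.1,0,0,0,1],[0,0,-0.05,0,0,0,1],[0,0,0,0,0,0,1]]' 50
python3 - <<'E'
from m import *
c=imaging.camera("wrist"); cv2.imwrite("pics/w9.png",c["image"][:,:,::-1])
c=imaging.camera("scene"); cv2.imwrite("pics/s9.png",cv2.resize(c["image"][155:315,200:400][:,:,::-1],None,fx=3.7,fy=3.7,interpolation=cv2.INTER_CUBIC))
E
```

```text
time_s: 12.6
ee_pos: [0.5326, -0.1323, 0.155]
eef_rot: [3.141, -0.003, -0.17]
force: [0.1, 1.3, -0.9]
grip_width: 0.0118
```

View pics/w9.png

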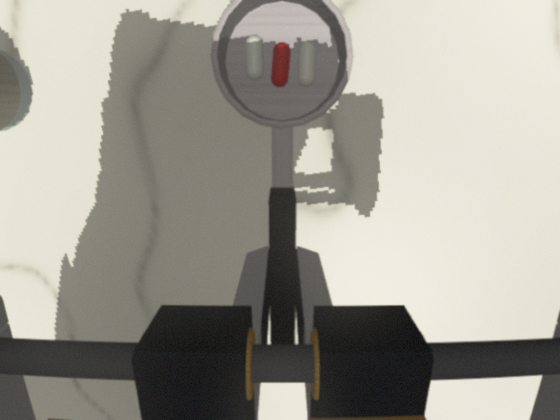

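View pics/s9.png

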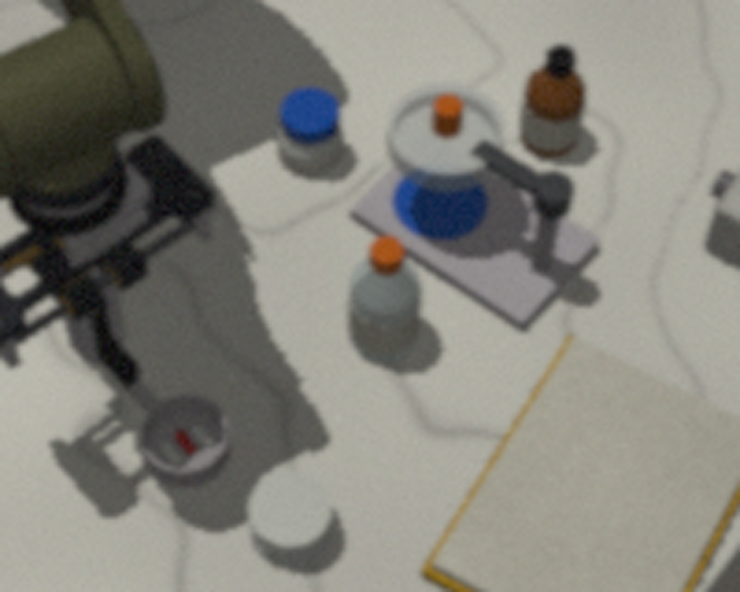

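The pan is lifted level and all three bars are in it (bowl at wrist (283,55)). Translate, then turn.

```bash
python3 -m pendant '[[-0.04,-0.048,0,0,0,0,1],[-0.082,-0.097,0,0,0,0,1],[-0.082,-0.097,0,0,0,0,1],[-0.082,-0.097,0,0,0,0,1],[-0.082,-0.097,0,0,0,0,1],[-0.082,-0.097,0,0,0,0,1],[-0.082,-0.097,0,0,0,0,1],[-0.082,-0.097,0,0,0,0,1],[-0.042,-0.048,0,0,0,0,1],[0,0,0,0,0,-0.06,1]]'
python3 -m pendant '[[0,0,0,0,0,-0.12,1],[0,0,0,0,0,-0.17,1],[0,0,0,0,0,-0.17,1],[0,0,0,0,0,-0.17,1],[0,0,0,0,0,-0.17,1],[0,0,0,0,0,-0.17,1],[0,0,0,0,0,-0.17,1],[0,0,0,0,0,-0.17,1],[0,0,0,0,0,-0.17,1],[0,0,0,0,0,-0.17,1]]'
python3 -m pendant '[[0,0,0,0,0,-0.12,1],[0,0,0,0,0,-0.08,1],[0,0,0,0,0,-0.04,1],[0,0,0,0,0,0,1],[0,0,0,0,0,0,1]]'
python3 - <<'E'
from m import *
import pickle
c=imaging.camera("wrist"); cv2.imwrite("pics/w10.png",c["image"][:,:,::-1]); pickle.dump((c,ctrl.get_obs()),open("w10.pkl","wb"))
c=imaging.camera("scene"); cv2.imwrite("pics/s10.png",cv2.resize(c["image"][155:315,200:400][:,:,::-1],None,fx=3.7,fy=3.7,interpolation=cv2.INTER_CUBIC))
E
```

```text
time_s: 13.53
ee_pos: [0.4693, -0.0257, 0.1527]
eef_rot: [-3.142, 0.001, -0.138]
force: [-0.8, -0.1, -0.9]
grip_width: 0.0115
time_s: 14.37
ee_pos: [0.4701, -0.0269, 0.1527]
eef_rot: [3.142, 0.0, 0.73]
force: [-0.3, 0.2, -1.7]
grip_width: 0.0117
time_s: 14.78
ee_pos: [0.4702, -0.027, 0.1527]
eef_rot: [3.142, 0.0, 0.85]
force: [0.1, -0.2, -1.6]
grip_width: 0.0118
```

View pics/w10.png

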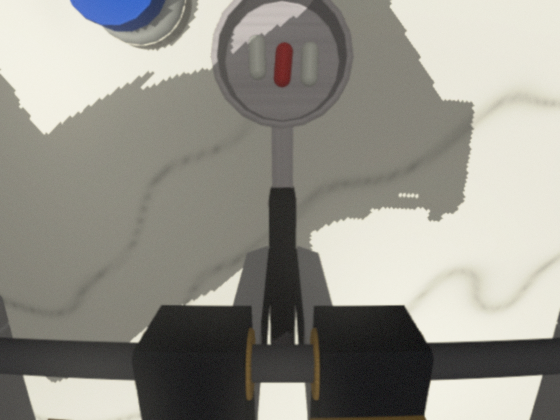

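View pics/s10.png

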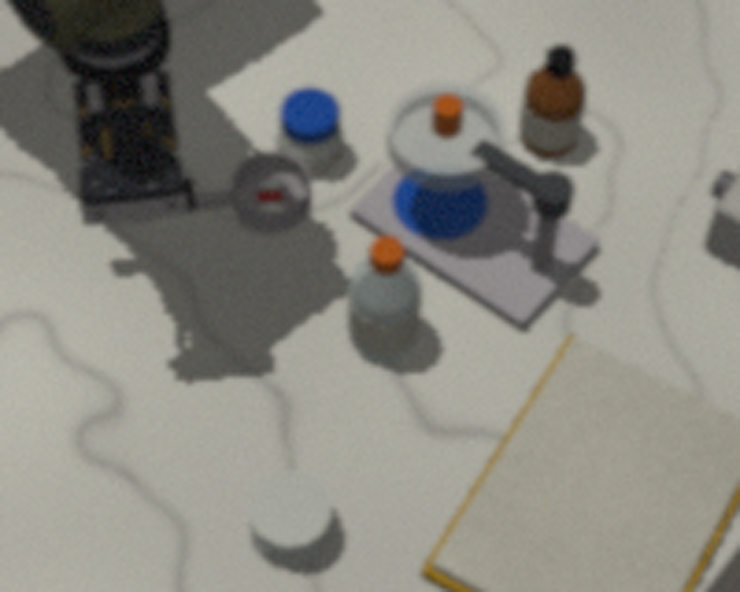

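```bash
python3 -m pendant '[[0,0,0.05,0,0,0,1],[0.06,-0.004,0.05,0,0,0,1],[0.11,-0.005,0,0,0,0,1],[0.13,-0.005,0,0,0,0,1],[0.13,-0.005,0,0,0,0,1],[0.13,-0.005,0,0,0,0,1],[0.13,-0.005,0,0,0,0,1],[0.13,-0.005,0,0,0,0,1],[0.08,-0.004,0,0,0,0,1],[0.04,0,0,0,0,0,1]]'
python3 - <<'E'
from m import *
import pickle
c=imaging.camera("wrist"); cv2.imwrite("pics/w11.png",c["image"][:,:,::-1]); pickle.dump((c,ctrl.get_obs()),open("w11.pkl","wb"))
c=imaging.camera("scene"); cv2.imwrite("pics/s11.png",cv2.resize(c["image"][165:245,270:370][:,:,::-1],None,fx=7,fy=7,interpolation=cv2.INTER_CUBIC))
E
```

```text
time_s: 15.72
ee_pos: [0.5418, 0.0623, 0.1404]
eef_rot: [-3.141, 0.0, 0.852]
force: [-0.1, 0.6, -2.0]
grip_width: 0.0119
```

View pics/w11.png

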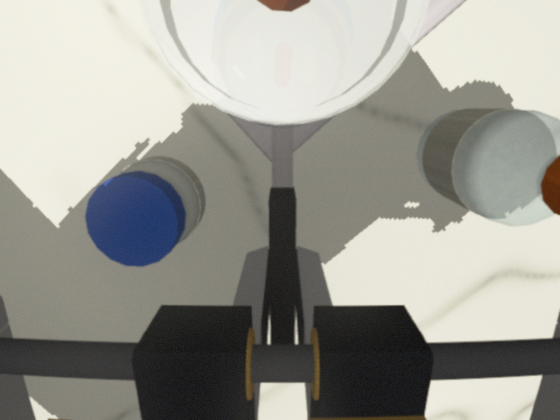

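View pics/s11.png

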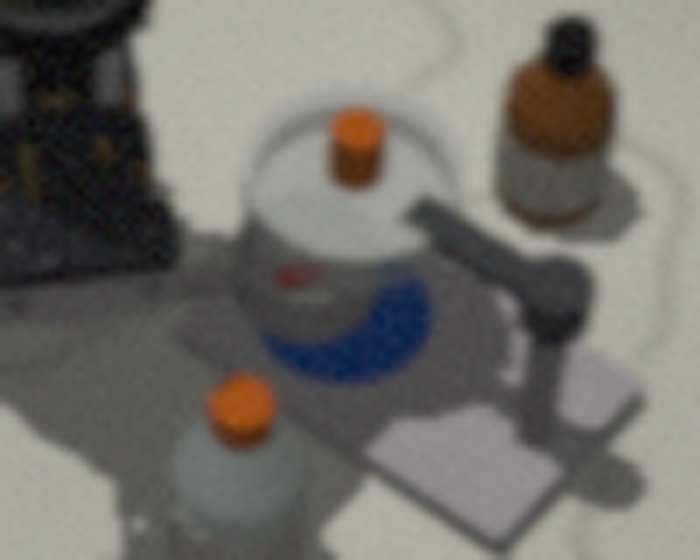

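```bash
python3 -m pendant '[[0.07,0,0,0,0,0,1],[0.05,0,0,0,0,0,1],[0.012,0,0.03,0,0,0,1],[0,0,0.04,0,0,0,1],[0,0,0.03,0,0,0,1],[0,0,0,0,0,0,1],[0,0,0,0,0,0,1]]'
python3 - <<'E'
from m import *
import pickle
c=imaging.camera("wrist"); cv2.imwrite("pics/w12.png",c["image"][:,:,::-1])
t=imaging.camera("top"); cv2.imwrite("pics/t12.png",cv2.resize(t["image"][150:250,180:320][:,:,::-1],None,fx=5.5,fy=5.5,interpolation=cv2.INTER_CUBIC))
s=imaging.camera("scene"); cv2.imwrite("pics/s12.png",cv2.resize(s["image"][165:245,270:370][:,:,::-1],None,fx=7,fy=7,interpolation=cv2.INTER_CUBIC)); pickle.dump((c,t,s),open("i12.pkl","wb"))
E
```

```text
time_s: 16.4
ee_pos: [0.5513, 0.0724, 0.1284]
eef_rot: [-3.141, 0.001, 0.851]
force: [0.7, -0.3, -1.2]
grip_width: 0.0117
```

View pics/s12.png

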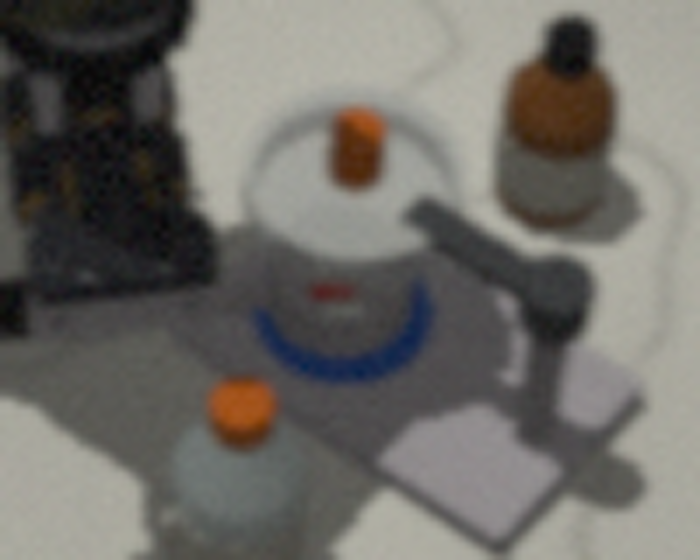

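View pics/w12.png

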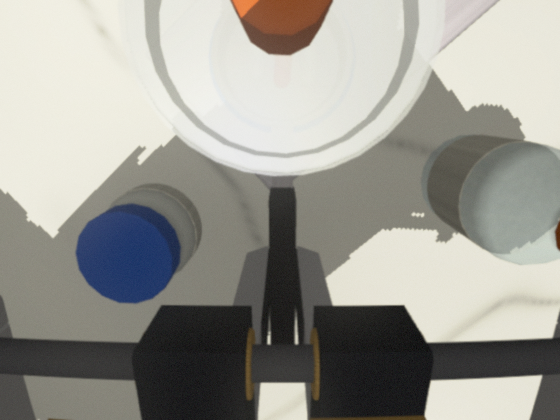

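```bash
python3 -m pendant '[[0.01,0,0.02,0,0,0,1],[0.005,0,0.02,0,0,0,1],[0,0,0.01,0,0,0,1],[0,0,0.005,0,0,0,1],[0,0,0,0,0,0,1]]'
python3 - <<'E'
from m import *
s=imaging.camera("scene"); cv2.imwrite("pics/s13.png",cv2.resize(s["image"][165:245,270:370][:,:,::-1],None,fx=7,fy=7,interpolation=cv2.INTER_CUBIC))
E
```

```text
time_s: 16.97
ee_pos: [0.5527, 0.074, 0.1219]
eef_rot: [-3.141, 0.0, 0.851]
force: [0.9, 0.2, -2.0]
grip_width: 0.0115
```

View pics/s13.png

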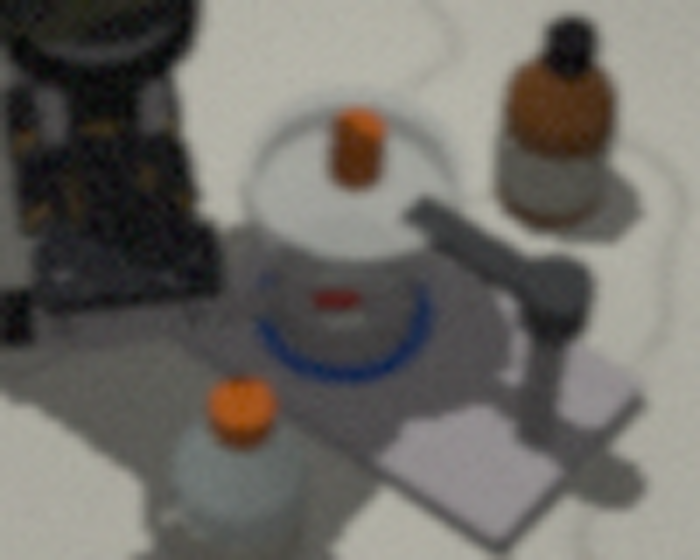

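```bash
python3 -m pendant '[[0,0,0.006,0,0,0,1],[0,0,0,0,0,0,1]]'; python3 -m pendant '[[0,0,0.006,0,0,0,1],[0,0,0,0,0,0,1]]'; python3 -m pendant '[[0,0,0.006,0,0,0,1],[0,0,0,0,0,0,1]]'
```

```text
time_s: 17.18
ee_pos: [0.5527, 0.074, 0.1214]
eef_rot: [-3.142, 0.0, 0.851]
force: [0.1, -0.1, -1.1]
grip_width: 0.0113
time_s: 17.35
ee_pos: [0.5527, 0.074, 0.1207]
eef_rot: [-3.142, 0.0, 0.851]
force: [-0.0, -0.2, -0.4]
grip_width: 0.0118
time_s: 17.52
ee_pos: [0.5527, 0.074, 0.1199]
eef_rot: [-3.141, 0.0, 0.851]
force: [-1.4, -0.7, -0.6]
grip_width: 0.0118
```

```bash
python3 -m pendant '[[0,0,0.006,0,0,0,1],[0,0,0,0,0,0,1]]'; python3 -m pendant '[[0,0,0.006,0,0,0,1],[0,0,0,0,0,0,1]]'
```

```text
time_s: 17.68
ee_pos: [0.5527, 0.074, 0.1192]
eef_rot: [-3.142, 0.0, 0.851]
force: [0.3, 0.2, -1.1]
grip_width: 0.0118
time_s: 17.85
ee_pos: [0.5528, 0.074, 0.1188]
eef_rot: [3.141, -0.0, 0.851]
force: [-0.7, -0.4, 1.9]
grip_width: 0.0118
```

```bash
python3 -m pendant '[[0,0,0.003,0,0,0,1],[0,0,0,0,0,0,0.7],[0,0,0,0,0,0,0.6],[0,0,0,0,0,0,0.5],[0,0,0,0,0,0,0.4],[0,0,0,0,0,0,0.3],[0,0,0,0,0,0,0.25],[0,0,0,0,0,0,0.25],[0,0,0,0,0,0,0.25]]' 10
python3 - <<'E'
from m import *
import pickle
c=imaging.camera("wrist"); cv2.imwrite("pics/w14.png",c["image"][:,:,::-1])
s=imaging.camera("scene"); cv2.imwrite("pics/s14.png",cv2.resize(s["image"][165:245,270:370][:,:,::-1],None,fx=7,fy=7,interpolation=cv2.INTER_CUBIC))
E
```

```text
time_s: 18.6
ee_pos: [0.5528, 0.074, 0.1182]
eef_rot: [-3.142, -0.0, 0.851]
force: [0.4, -0.2, 0.1]
grip_width: 0.0351
```

View pics/s14.png

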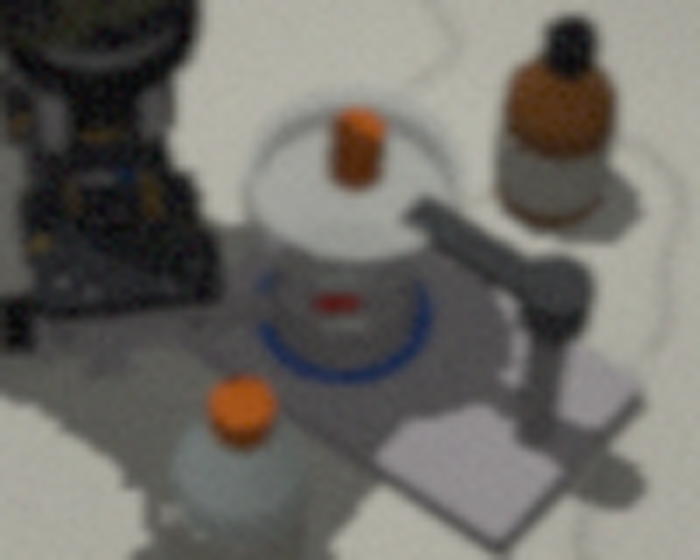

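View pics/w14.png

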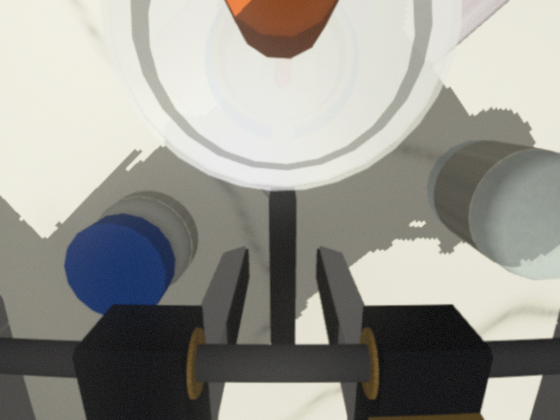

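```bash
python3 -m pendant '[[0,0,-0.1,0,0,0,0.25],[0,0,-0.25,0,0,0,0.25],[0,0,-0.3,0,0,0,0.25],[0,0,-0.3,0,0,0,0.25],[0,0,-0.3,0,0,0,0.25],[0,0,-0.15,0,0,0,0.25],[0,0,0,0,0,0,1],[0,0,0,0,0,0,1],[0,0,0,0,0,0,1]]' 20
python3 - <<'E'
from m import *
import pickle
c=imaging.camera("wrist"); cv2.imwrite("pics/w15.png",c["image"][:,:,::-1]); 
t=imaging.camera("top"); cv2.imwrite("pics/t15.png",cv2.resize(t["image"][150:250,180:320][:,:,::-1],None,fx=5.5,fy=5.5,interpolation=cv2.INTER_CUBIC)); pickle.dump((c,t),open("i15.pkl","wb"))
E
```

```text
time_s: 19.45
ee_pos: [0.5524, 0.074, 0.2855]
eef_rot: [-3.141, 0.001, 0.851]
force: [-0.3, -0.6, 0.8]
grip_width: 0.0188
```

View pics/w15.png

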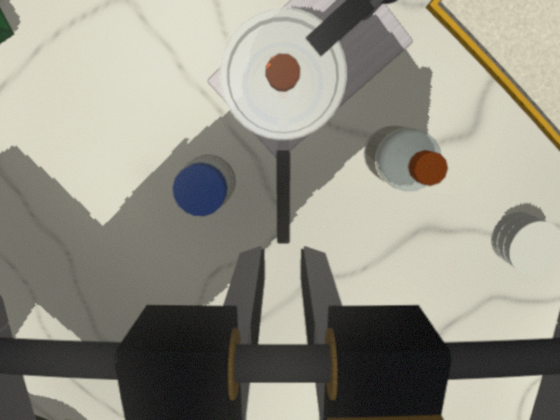

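The handle lies outside the cover, from (283,151) to (283,243), and in line with the knob at (283,72).

```bash
python3 - <<'E'
from m import *
import pickle
np.set_printoptions(precision=4,suppress=True)
W,T=pickle.load(open("i15.pkl","rb"))
a,b=onplane(W,(283.3,151.5),.05),onplane(W,(283,243),.05); print(a,b)
d=(a-b)/np.linalg.norm(a-b); print("bowl from grip",(a+b)/2+.1*d, "knob",onplane(W,(283,71),.134))
E
```

```text
[0.5809 0.106  0.05  ] [0.5262 0.0439 0.05  ]
bowl from grip [0.6196 0.15   0.05  ] knob [0.6183 0.1492 0.134 ]
```

```bash
python3 -m pendant '[[0.15,0,0,0,0,0,1],[0.25,0,0,0,0,0,1],[0.25,0,0,0,0,0,1],[0.185,0,0,0,0,0,1],[0,0,0.1,0,0,0,1],[0,0,0.15,0,0,0,1],[0,0,0.12,0,0,0,1],[0,0,0,0,0,0,1],[0,0,0,0,0,0,1]]' 40
python3 - <<'E'
from m import *
c=imaging.camera("wrist"); cv2.imwrite("pics/w16.png",c["image"][:,:,::-1]); 
s=imaging.camera("scene"); cv2.imwrite("pics/s16.png",cv2.resize(s["image"][165:245,270:370][:,:,::-1],None,fx=7,fy=7,interpolation=cv2.INTER_CUBIC))
E
```

```text
time_s: 20.3
ee_pos: [0.6184, 0.149, 0.2407]
eef_rot: [-3.14, 0.002, 0.851]
force: [0.1, -0.1, 0.1]
grip_width: 0.0004
```

View pics/w16.png

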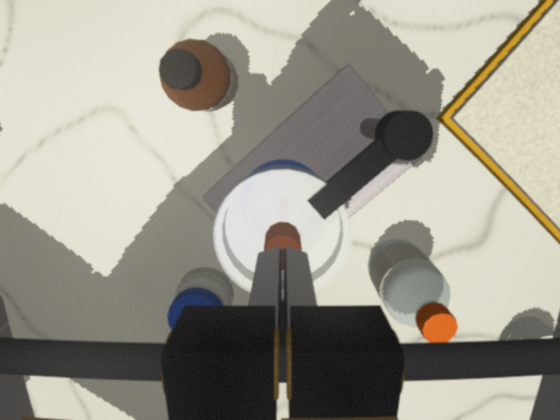

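View pics/s16.png

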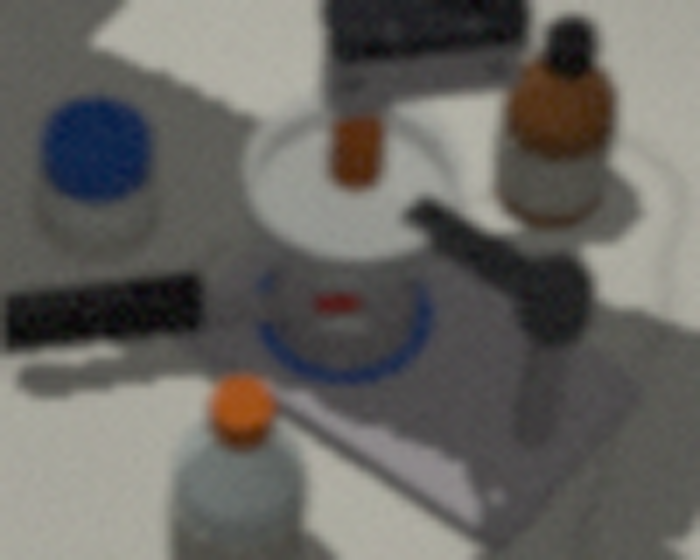

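```bash
python3 -m pendant '[[0,0,0.03,0,0,0,1],[0,0,0.03,0,0,0,1],[0,0,0.03,0,0,0,1],[0,0,0.03,0,0,0,1],[0,0,0.03,0,0,0,1],[0,0,0.03,0,0,0,1],[0,0,0,0,0,0,1]]' 40
python3 -m pendant '[[0,0,0.03,0,0,0,1],[0,0,0.03,0,0,0,1],[0,0,0.03,0,0,0,1],[0,0,0.03,0,0,0,1],[0,0,0.03,0,0,0,1],[0,0,0.03,0,0,0,1],[0,0,0,0,0,0,1]]'
```

```text
time_s: 20.98
ee_pos: [0.6188, 0.1493, 0.2196]
eef_rot: [-3.142, 0.0, 0.851]
force: [0.6, 0.0, -0.2]
grip_width: 0.0006
time_s: 21.57
ee_pos: [0.6187, 0.1493, 0.1977]
eef_rot: [-3.141, 0.0, 0.851]
force: [0.9, -0.6, 0.5]
grip_width: 0.0007
```

```bash
python3 - <<'E'
from m import *
s=imaging.camera("scene"); cv2.imwrite("pics/s17.png",cv2.resize(s["image"][165:245,270:370][:,:,::-1],None,fx=7,fy=7,interpolation=cv2.INTER_CUBIC))
E
```

```text
(no output)
```

View pics/s17.png

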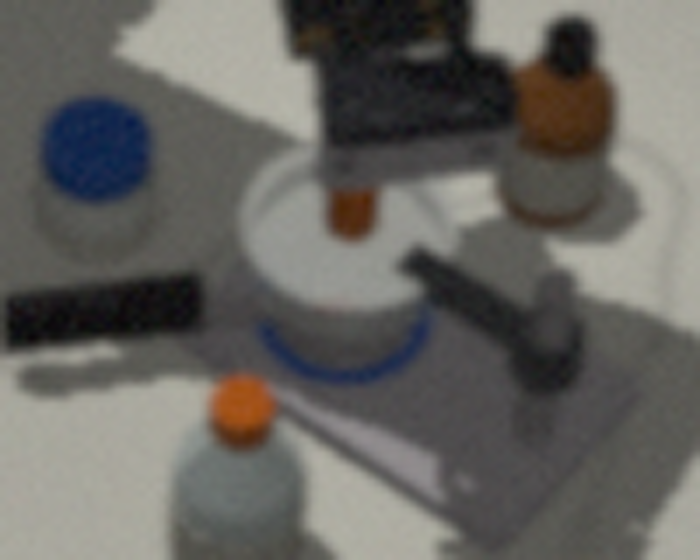

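The cover is following the push. Carry on down to the stop.

```bash
python3 -m pendant '[[0,0,0.03,0,0,0,1],[0,0,0.03,0,0,0,1],[0,0,0.03,0,0,0,1],[0,0,0.02,0,0,0,1],[0,0,0,0,0,0,1]]'
python3 -m pendant '[[0,0,0.015,0,0,0,1],[0,0,0.015,0,0,0,1]]'
python3 -m pendant '[[0,0,0.015,0,0,0,1],[0,0,0.01,0,0,0,1]]'
```

```text
time_s: 22.03
ee_pos: [0.6187, 0.1493, 0.1847]
eef_rot: [-3.141, 0.0, 0.851]
force: [0.7, 0.8, 0.3]
grip_width: 0.0006
time_s: 22.2
ee_pos: [0.6188, 0.1493, 0.1818]
eef_rot: [-3.142, 0.0, 0.851]
force: [-0.3, 0.1, 5.3]
grip_width: 0.0005
time_s: 22.37
ee_pos: [0.6189, 0.1494, 0.1793]
eef_rot: [3.141, -0.0, 0.851]
force: [-7.6, -1.9, 20.1]
grip_width: 0.0001
```

```bash
python3 -m pendant '[[0,0,0.01,0,0,0,1],[0,0,0,0,0,0,1]]'
python3 -m pendant '[[0,0,0.008,0,0,0,1],[0,0,0,0,0,0,1]]'
python3 - <<'E'
from m import *
s=imaging.camera("scene"); cv2.imwrite("pics/s18.png",cv2.resize(s["image"][165:245,270:370][:,:,::-1],None,fx=7,fy=7,interpolation=cv2.INTER_CUBIC))
E
```

```text
time_s: 22.53
ee_pos: [0.6189, 0.1493, 0.1793]
eef_rot: [3.141, -0.001, 0.851]
force: [-9.0, -1.8, 18.6]
grip_width: 0.0005
time_s: 22.7
ee_pos: [0.6189, 0.1494, 0.1792]
eef_rot: [3.141, -0.001, 0.851]
force: [-12.5, -2.6, 26.6]
grip_width: 0.0002
```

View pics/s18.png

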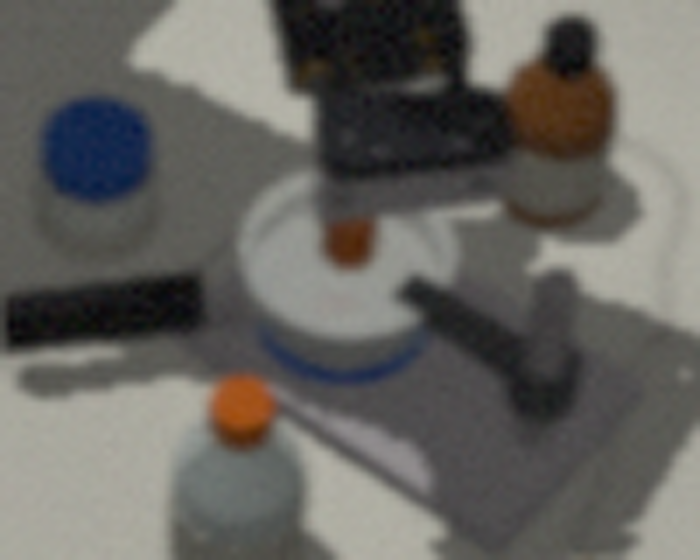

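Hard stop at 0.1793: the knob top is at 0.082, which matches pad + 68 mm. Now I back off and check.

```bash
python3 -m pendant '[[0,0,-0.03,0,0,0,1],[0,0,-0.1,0,0,0,1],[0,0,-0.25,0,0,0,1],[0,0,-0.3,0,0,0,1],[0,0,-0.3,0,0,0,1],[-0.25,0,0,0,0,0,1],[-0.3,0,0,0,0,0,1],[-0.3,0,0,0,0,0,1],[0,0,0,0,0,0,1],[0,0,0,0,0,0,1]]'
python3 - <<'E'
from m import *
import pickle
np.set_printoptions(precision=4,suppress=True)
s=imaging.camera("scene"); cv2.imwrite("pics/s19.png",cv2.resize(s["image"][165:315,200:400][:,:,::-1],None,fx=3.9,fy=3.9,interpolation=cv2.INTER_CUBIC))
w=imaging.camera("wrist"); cv2.imwrite("pics/w19.png",w["image"][:,:,::-1]); t=imaging.camera("top"); cv2.imwrite("pics/t19.png",cv2.resize(t["image"][130:280,170:450][:,:,::-1],None,fx=2.8,fy=2.8,interpolation=cv2.INTER_CUBIC)); pickle.dump((w,t,s),open("i19.pkl","wb"))
E
```

```text
time_s: 23.58
ee_pos: [0.5512, 0.0717, 0.2951]
eef_rot: [3.141, -0.001, 0.849]
force: [0.6, -0.2, 0.4]
grip_width: 0.0005
```

View pics/s19.png

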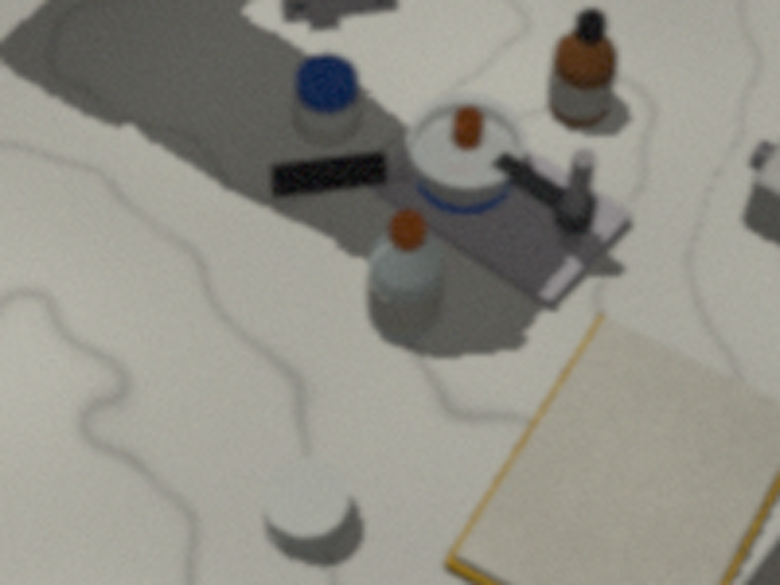

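View pics/w19.png

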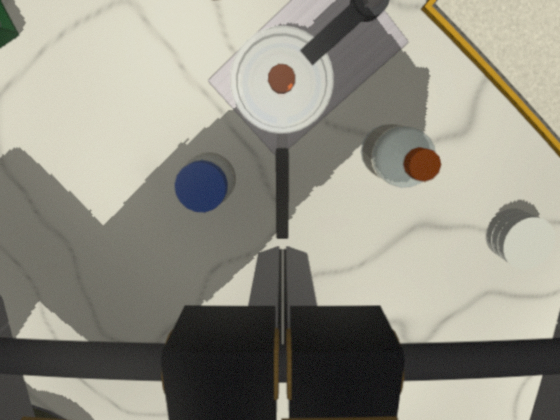

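View pics/t19.png

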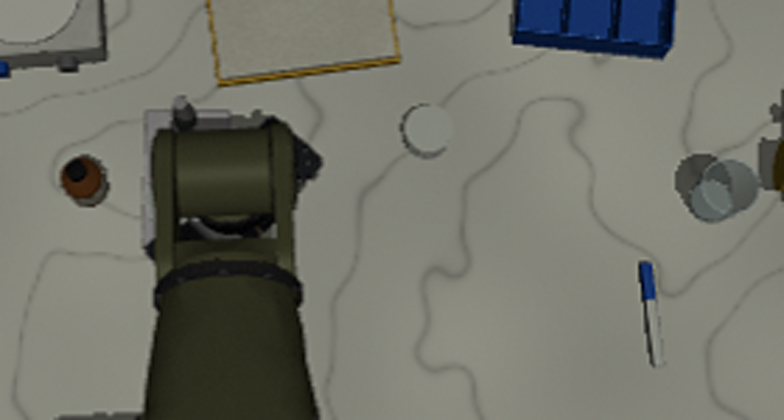

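The cover is home (knob at wrist (281,78)) and the handle is outside, at (282,148)–(282,238), not shifted. The jar, bottles and dishes are where they were. Handing in.

```bash
python3 - <<'E'
from station import hand_in
print(hand_in())
E
```

```text
the job is handed in; nothing more can be done
None
```

I lifted the cover to its upper stop, set the pan on the pad, let it go, and pressed the cover down to its lower stop. Robot time was about 24 s.

**Last checks**
- **Cover:** pressing met a hard stop at about 27 N, with the knob top at about 82 mm. That matches fully home.
- **Pan:** the bowl's centre measured within about 1.5 mm of the knob's axis before the cover came down. It was set down level, and the handle stands outside at roughly 49°, between the jar and the clear bottle.
- **Stir bars:** all three were seen in the bowl just before it went under the cover. Afterwards only the red one could be made out through the cover, and nothing lay outside.
- **Other things:** the jar, both bottles, dishes, marker and beaker look unmoved. The rack was not specifically checked.

**What went wrong on the way**
- The first grasp at the knob was too low, and the fingers closed on the cover's side at 40 N. I opened, raised the gripper and gripped the knob properly.
- At the upper stop the pull reached about 44 N, and the fingers may have slipped a little on the knob. Pictures afterwards showed the cover raised.

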